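Clamp the whetstone in its holder

TASK

Push the whetstone along its holder until the end of its wooden base is fully home against the end stop under the bridge, then turn the knurled thumbscrew clockwise until it seats on the base and stop as soon as it is finger-tight: the stone must be held, but overtightening dents the wood. Let go of everything at the end and do not disturb the mug, the pepper mill and the jar standing around.

Things in the scene. Friction and masses are not known exactly. Their poses are not given: they have to be found in the camera images.
- holder: Steel whetstone holder fixed to the worktop: floor plate 260 x 110 mm, 6 mm thick, from x = -150 to +110 mm. Origin on the worktop under the slot; x runs along the slot to the end stop, y across, z up. Two side rails (62 mm apart, 10 mm high above the plate, from x = -45 to +106 mm) guide the stone's base.
- stop_face (a point): Middle of the inner face of the holder's end stop (14 mm high above the plate), 13 mm above the worktop, at x = +100 mm of the holder.
- bridge_top (a point): Top of the dark steel bridge that spans the slot and carries the thumbscrew, on the screw's axis: at x = +80 mm of the holder, 46 mm above the worktop. The bridge is 24 mm long along x and 98 mm wide along y.
- thumbscrew: Knurled steel thumbscrew, upright in the bridge: round knob 30 mm in diameter, 22 mm high. Origin on its axis at the knob's centre, about 77 mm above the worktop. Clockwise from above lowers it, 0.6 mm per rad. It turns freely at about 0.05 N m and stays where it is left. It meets the wood after an unknown 75 to 190 degrees, so more than one grasp may be needed.
- screw_foot (a point): Underside of the screw's round foot, 22 mm wide, 56 mm below the knob's centre, 1 to 2 mm above the wooden base until tightened. From where it meets the wood the torque climbs by about 0.2 N m per rad: below 0.1 N m it is loose, 0.14 to 0.2 N m is right, above 0.25 N m it dents the wood. The knob has a sprung sleeve: it leads the screw by 0.1 rad when tight and springs back when let go.
- stone: Grey stone 100 x 46 x 25 mm glued on a pale wooden base 150 x 60 x 14 mm, about 0.45 kg, lying loose on the plate between the rails. Origin at the base's centre in length and width, half-way up the 39 mm. Its x runs like the holder's; the block reaches from x = -70 to +30 mm, then a bare wooden tongue to x = +75 mm. Starts 20 to 40 mm short of the stop; home at x = +25 mm of the holder.
- near_end (a point): Middle of the near end face of the stone's wooden base, 75 mm behind the stone's origin (away from the stop), 13 mm above the worktop. The plate behind it is bare for at least 60 mm. The stone slides with a push of 1 to 3 N.
- mug: White mug, 90 mm high, 76 mm across; a bystander. Origin at the centre of its underside.
- mill: Dark wooden pepper mill, 165 mm high, 54 mm across; a bystander. Origin at the centre of its underside.
- jar: Glass jar with a dark lid, 85 mm high, 52 mm across; a bystander. Origin at the centre of its underside.
Not all that is in view belongs to the job. Several things have the shape of the stone; the one meant has the colours described above.

How it is judged:
On the way, in this order (a step that is already met when the one before it is completed fails the run):
1. the stone's base is home against the end stop, before the screw bears on it (x of stone in the frame of holder between 0.0225 and 0.0285 m and angle between the z axis of stone and the z axis of holder, either way round below 0.04 rad and contact force between thumbscrew and stone below 4 N), for 0.2 s.
2. the thumbscrew bears on the base of the stone that is home (x of stone in the frame of holder between 0.0225 and 0.0285 m and angle between the z axis of stone and the z axis of holder, either way round below 0.04 rad and contact force between thumbscrew and stone above 10 N), for 0.2 s.
At the end, for the whole second after the job is handed in: The stone lies flat (within 0.04 rad) with its base within 2.5 mm of the end stop, at rest, and the thumbscrew, let go, presses on the base with 10 to 70 N (all of step 2 and linear speed of stone below 0.01 m/s); the robot touches nothing.
It fails at once if the thumbscrew is overtightened: it presses on the wood with more than 70 N (contact force between thumbscrew and stone above 70 N).
It fails at once if the mug is moved by more than 20 mm (distance of mug from where it was at the start of the episode above 0.02 m).
It fails at once if the pepper mill is moved by more than 20 mm (distance of mill from where it was at the start of the episode above 0.02 m).
It fails at once if the jar is moved by more than 20 mm (distance of jar from where it was at the start of the episode above 0.02 m).
It also fails if it takes over 72 s, if anything falls off the work surface, if the arm or the gripper's body presses on something with over 40 N, if the wrist force passes 120 N, or if a joint passes its speed limit or range.

ROBOT

A 6-joint arm with a two-finger parallel gripper is mounted at the origin on the work surface. World frame = base frame: x ahead of the robot, y to its left, z up, the work surface at z = 0. Lengths are in m, angles in rad, forces in N, time in s.
With the tool pointing down it reaches from about 0.275 to 0.875 m from the base axis. Payload 12.5 kg.
Tool frame: the origin (TCP) lies on the centre line of the jaws, within the pads' length; the fingertips stand r.finger_overhang ahead of it and the grasp point (between the pads) lies 3 mm ahead of it (r.finger_overhang is the distance from the TCP to the fingertips, in m); z points along the fingers, y is the line along which they close (so a half turn about z gives the same grasp; the last joint's range is limited). The gripper opens to 85 mm and grips with 20 to 120 N. Pads are 22 mm wide; open, the fingers measure 114 mm over their backs; the gripper's body (76 mm by 85 mm) begins 54 mm behind the grasp point. The pads swing forward as they close: fully open they stand 13 mm farther back than shut.
Start: joints at [1.259, 0.351, 1.652, -0, 1.139, -0.085], TCP at [0.124, 0.536, 0.253] pointing down, gripper open.
Joint ranges: [-2.75, 2.75], [-0.79, 2.1], [0.01, 2.65], [-1.57, 4.71], [0.07, 3.14], [-2.87, 2.87]. Speed limits (rad/s): [2.22, 2.22, 2.79, 3.14, 3.14, 3.14].

INTERFACE

Orientations are given as a unit quaternion [x, y, z, w].
In Python, from cell import r, optics gives the robot as it stands. The module is installed in compiled form; this text tells all that it offers. Calls block until the motion is done:
- r.move_to(position, orientation): joint-space move of the TCP to a pose.
- r.move_linear(position, rot=None, vel=0.15): straight line of the TCP; rot=None keeps the orientation; vel is the mean speed in m/s.
- r.set_joints(angles): joint-space move.
- r.set_gripper(opening, squeeze=None): opening from 0.0 (shut) to 1.0 (fully open); squeeze is the grip in N (None keeps the last); returns when the fingers have stopped.
- r.sleep(seconds).
- r.inverse_kinematics(position, orientation): joint angles nearest the present ones, or None.
- optics.get_image(name): name is "scene" or "top" or "wrist"; returns a dict with "pixels" (400x640x3 uint8, red, green, blue), "depth" (400x640 float32, m along the optical axis (not along the pixel's ray), 0 where there is no reading), "fx", "fy", "cx", "cy" (pixels), "camera_from_world" (4x4, takes a point from world to camera coordinates); the wrist camera has in their place "mount" (4x4, takes a point from camera to tool coordinates, whose origin is the TCP and whose axes are the flange's). Camera axes: x right, y down, z forward; pixel columns grow to the right and rows downward; lengths in m; the calibration is good to about 2 mm. The wrist camera is an equidistant fisheye: a pixel r from the principal point sees the ray r / f radians off the axis. A picture is of the moment at which its call begins: read the wrist's pose just before it.
A pose or a line that the arm cannot do raises r.PlanningError and nothing moves.
- r.hand_in(): hands the job in; it is judged then, once.
Readings, each from a call of its own:
- r.current_t(): time.
- r.current_q(): joint angles.
- r.current_qvel(): joint speeds.
- r.current_effort(): joint torques, N m.
- r.current_tool_pos(): TCP position.
- r.current_ee_rot(): TCP orientation.
- r.current_contact_force(): force on the tool from outside, world axes, zero at the start.
- r.current_torque(): the same for the moment, N m.
- r.current_opening(): opening from 0.0 (shut) to 1.0 (fully open).
- r.current_finger_force(): force on a finger pad.
Only numpy, scipy, OpenCV 4.12 (cv2) and the standard library are available. Lean on these libraries where they do the work, as an engineer would, in place of code of your own. Each camera call takes 0.05 s, during which the arm holds its last target. There are 200 camera calls.

## Working session

There is one attempt and no reset: what is moved stays moved. The work goes in short steps, each a Python script; the robot and the scene stay as the last script left them, time stands still between calls to the robot, and variables do not carry over. Pictures are saved under pics/ and viewed, at most 10 in all, crops included, and the job is handed in when it is done.

```bash
mkdir -p pics; python3 - <<'E'
from cell import r, optics
import cv2, numpy as np, pickle
D={}
for n in ("scene","top"):
    im=optics.get_image(n); D[n]=im
    cv2.imwrite(f"pics/{n}0.png",im["pixels"][:,:,::-1])
    T=im["camera_from_world"]; print(n,im["fx"],im["fy"],im["cx"],im["cy"],np.linalg.inv(T).round(3).tolist(),(im["depth"]>0).mean())
pickle.dump(D,open("d.pkl","wb"))
print(r.current_t(),r.finger_overhang,r.current_ee_rot(),r.current_opening())
E
```

```text
scene 506.5888068862402 506.5888068862402 328.3521321566236 194.51517162984538 [[-0.324, 0.818, -0.474, 1.174], [0.946, 0.274, -0.174, 0.254], [-0.012, -0.505, -0.863, 1.114], [0.0, 0.0, 0.0, 1.0]] 0.99590625
top 374.25036376959036 374.25036376959036 325.3012932970399 199.1656720425313 [[-0.027, -0.992, 0.123, 0.51], [-0.999, 0.03, 0.018, 0.048], [-0.021, -0.122, -0.992, 0.813], [0.0, 0.0, 0.0, 1.0]] 0.99580859375
0.1 0.022 [ 1.13155136e-01  9.93577191e-01 -5.17763029e-04 -1.14434499e-04] 1.0007424160526404
```

View pics/scene0.png

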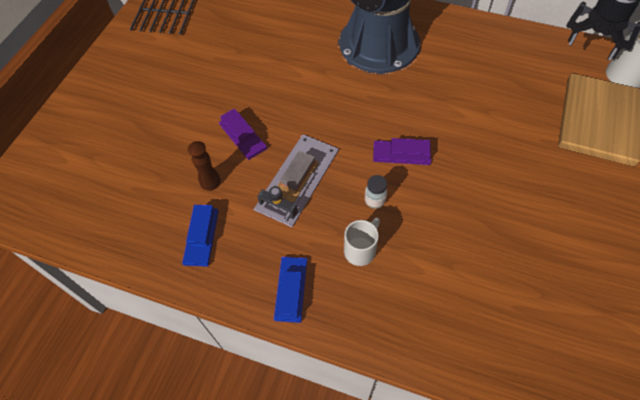

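View pics/top0.png

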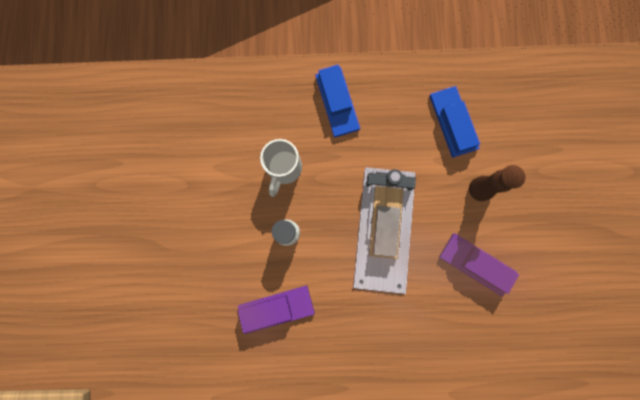

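The holder lies at about x 355–415, y 168–293 in the top view, with the bridge and knob at (393,178) and the stop end facing away from the robot. The jar is at (286,232), the mug at (281,160) and the mill at (490,185). The purple and blue look-alikes are decoys. Next I'll measure.

```bash
cat > h.py <<'E'
import numpy as np, cv2
def cloud(im):
    T=np.linalg.inv(im["camera_from_world"]); v,u=np.mgrid[:400,:640]; d=im["depth"]
    P=np.stack([(u-im["cx"])/im["fx"]*d,(v-im["cy"])/im["fy"]*d,d],-1)
    return P@T[:3,:3].T+T[:3,3]
def ray(im,u,v,z):
    T=np.linalg.inv(im["camera_from_world"]); d=T[:3,:3]@np.array([(u-im["cx"])/im["fx"],(v-im["cy"])/im["fy"],1]); o=T[:3,3]
    return o+d*(z-o[2])/d[2]
E
python3 - <<'E'
import pickle; from h import *
D=pickle.load(open("d.pkl","rb"))
for n,roi in (("top",(340,430,155,305)),("scene",(245,345,125,230))):
    im=D[n]; P=cloud(im); x0,x1,y0,y1=roi
    hsv=cv2.cvtColor(im["pixels"],cv2.COLOR_RGB2HSV)
    m=np.zeros((400,640),bool); m[y0:y1,x0:x1]=True
    pl=m&(hsv[...,1]<70)&(hsv[...,2]>60)
    lo=pl&(P[...,2]<.014)
    # largest component, rect of world points
    k,l,s,c=cv2.connectedComponentsWithStats(pl.astype(np.uint8)); L=l==1+s[1:,4].argmax()
    low=L&(P[...,2]<.02); q=P[low]
    print(n,"plate z med",np.median(q[:,2]))
    vu=np.argwhere(low); W=np.array([ray(im,u,v,.006)[:2] for v,u in vu]).astype(np.float32)
    rc=cv2.minAreaRect(W); print(" rect",rc, cv2.boxPoints(rc).round(4).tolist())
    kn=m&(P[...,2]>.070)&(P[...,2]<.11); q=P[kn]; print(" knob",kn.sum(),q.mean(0).round(4),q.min(0).round(4),q.max(0).round(4))
    t=kn&(P[...,2]>.084); W=np.array([ray(im,u,v,.088)[:2] for v,u in np.argwhere(t)]).astype(np.float32); print(" knob circ",cv2.minEnclosingCircle(W), P[t].mean(0))
    st=m&(P[...,2]>.040)&(P[...,2]<.05)&(hsv[...,2]>90); W=np.array([ray(im,u,v,.045)[:2] for v,u in np.argwhere(st)]).astype(np.float32); print(" stone top",st.sum(),cv2.minAreaRect(W))
    big=cv2.resize(im["pixels"][y0:y1,x0:x1],None,fx=4,fy=4,interpolation=cv2.INTER_CUBIC)
    cv2.imwrite(f"pics/{n}crop.png",big[:,:,::-1])
    # bystanders
    for lo_,hi_ in ((.075,.2),):
        b=(P[...,2]>lo_)&(P[...,2]<hi_)&(P[...,0]>.2)&(P[...,0]<.9)&(abs(P[...,1])<.4)
        k,l,s,c=cv2.connectedComponentsWithStats(b.astype(np.uint8))
        for i in range(1,k):
            if s[i,4]>25: q=P[l==i]; print("  tall",c[i].round(),((q.min(0)+q.max(0))/2).round(3),(q.max(0)-q.min(0)).round(3),q[:,2].max().round(3))
E
```

```text
top plate z med 0.006483606125639363
 rect ((0.5419259667396545, -0.061885811388492584), (0.11135242134332657, 0.2619675397872925), 82.34844970703125) [[0.40470001101493835, -0.09960000216960907], [0.6643000245094299, -0.13449999690055847], [0.6791999936103821, -0.02410000003874302], [0.4194999933242798, 0.010700000450015068]]
 knob 212 [ 0.6394 -0.0751  0.0871] [ 0.6254 -0.0903  0.0703] [ 0.6567 -0.0608  0.0918]
 knob circ ((0.6401498317718506, -0.07552867382764816), 0.015714406967163086) [ 0.64011209 -0.07572381  0.08816392]
 stone top 1357 ((0.5702735781669617, -0.07290490716695786), (0.09516341984272003, 0.16982679069042206), 86.76898193359375)
  tall [278. 161.] [0.673 0.151 0.084] [0.096 0.076 0.019] 0.094
  tall [506. 179.] [ 0.623 -0.274  0.12 ] [0.043 0.043 0.089] 0.165
  tall [394. 177.] [ 0.641 -0.076  0.084] [0.031 0.03  0.016] 0.092
  tall [283. 232.] [0.54  0.145 0.082] [0.045 0.045 0.012] 0.088
scene plate z med 0.005057190589345728
 rect ((0.5429226160049438, -0.060942016541957855), (0.11091294884681702, 0.26182451844215393), 82.24053192138672) [[0.4056999981403351, -0.0982000008225441], [0.6650999784469604, -0.13359999656677246], [0.6801000237464905, -0.02370000071823597], [0.4207000136375427, 0.011699999682605267]]
 knob 157 [ 0.6436 -0.0734  0.0841] [ 0.6258 -0.09    0.0701] [ 0.6564 -0.0588  0.0916]
 knob circ ((0.6423622369766235, -0.0744948461651802), 0.01569760963320732) [ 0.64129249 -0.0743343   0.08695959]
 stone top 562 ((0.5559816360473633, -0.14459435641765594), (0.20460881292819977, 0.1691974550485611), 79.23487091064453)
  tall [200. 156.] [ 0.622 -0.273  0.12 ] [0.044 0.043 0.09 ] 0.166
  tall [377. 183.] [0.54  0.147 0.083] [0.05  0.046 0.014] 0.09
  tall [275. 192.] [ 0.641 -0.074  0.083] [0.031 0.031 0.016] 0.092
  tall [362. 235.] [0.678 0.152 0.084] [0.093 0.075 0.019] 0.094
```

View pics/topcrop.png

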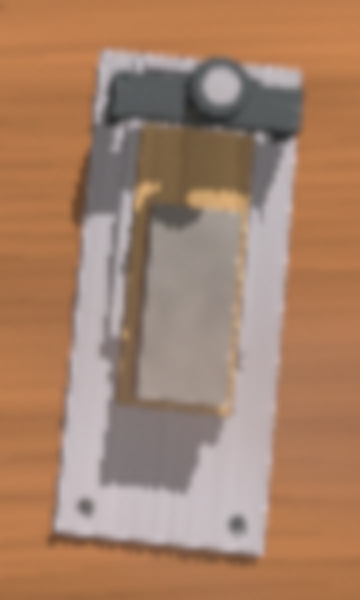

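```bash
cat >> h.py <<'E'
yaw=np.deg2rad(-7.7); O=np.array([.5424,-.0614])+.02*np.array([np.cos(yaw),np.sin(yaw)])
R2=np.array([[np.cos(yaw),-np.sin(yaw)],[np.sin(yaw),np.cos(yaw)]])
def H(x,y,z): return np.r_[O+R2@[x,y],z]          # holder -> world
def toH(p): return np.r_[R2.T@(np.asarray(p)[:2]-O),p[2]]
def down(a): return np.array([np.cos(a/2),np.sin(a/2),0,0])
E
python3 - <<'E'
import pickle; from h import *; from cell import r
D=pickle.load(open("d.pkl","rb")); im=D["top"]
for u,v in ((369.5,256),(397,258)): print("near end edge",toH(ray(im,u,v,.02)).round(4))
print("knob",toH([.6412,-.0750,.077]).round(4))
hsv=cv2.cvtColor(im["pixels"],cv2.COLOR_RGB2HSV); P=cloud(im); Q=np.c_[(P[...,:2].reshape(-1,2)-O)@R2,P[...,2].ravel()]
s=Q[(abs(Q[:,1])<.035)&(Q[:,0]>-.14)&(Q[:,0]<.06)]
b=s[(s[:,2]>.038)&(s[:,2]<.052)]; w=s[(s[:,2]>.014)&(s[:,2]<.026)&(abs(s[:,1])<.02)]
print("block x",np.percentile(b[:,0],[1,50,99]).round(4),"y",np.percentile(b[:,1],[1,99]).round(4),"wood x",np.percentile(w[:,0],[1,99]).round(4))
q=down(yaw+np.pi)
for p in (H(-.118,0,.12),H(-.05,0,.033)): print(r.inverse_kinematics(p,q))
for a in (np.deg2rad(220),): print(r.inverse_kinematics(H(.08,0,.077),down(a)))
E
```

```text
near end edge [-0.0806  0.0271  0.02  ]
near end edge [-0.0785 -0.0302  0.02  ]
knob [ 0.0797 -0.0002  0.077 ]
block x [-0.0748 -0.0264  0.0232] y [-0.0239  0.0214] wood x [-0.0805  0.0594]
[-2.11986758e-01  3.74789868e-01  2.02127439e+00 -4.44089210e-16
  7.45528397e-01 -1.64839273e+00]
[-2.01721878e-01  6.29621036e-01  1.87722664e+00 -4.44089210e-16
  6.34744975e-01 -1.63812785e+00]
[-1.88136845e-01  7.29352597e-01  1.50631159e+00 -4.44089210e-16
  9.05928466e-01 -2.45706487e+00]
```

The knob lands at holder (79.7, -0.2) mm, which agrees with the given 80. The near end is at about -80 mm, so the stone is 30 mm short, within the stated range. I'll push now.

```bash
python3 - <<'E'
from h import *; from cell import r
q=down(yaw+np.pi)
r.set_gripper(0.0,30)
r.move_to(H(-.115,0,.12),q)
r.move_linear(H(-.115,0,.034),vel=.1)
ex=R2[:,0]; b=np.array(r.current_contact_force()); print(r.current_t(),b.round(2),toH(r.current_tool_pos()).round(4))
x=-.115; 
while x<-.045:
    x+=.002 if x<-.07 else .001
    r.move_linear(H(x,0,.034),vel=.04)
    f=np.array(r.current_contact_force())-b; fx=-f[:2]@ex
    print(round(x,4),toH(r.current_tool_pos())[0].round(4),round(fx,2),f[2].round(2))
    if fx>8 or abs(f[2])>15: break
print(r.current_t())
E
```

```text
4.3 [0.28 1.3  0.92] [-0.1147 -0.      0.0344]
-0.113 -0.1126 0.07 -0.25
-0.111 -0.1109 -0.67 -0.22
-0.109 -0.1089 0.19 -1.12
-0.107 -0.1069 -1.09 -0.85
-0.105 -0.1049 0.07 -1.73
-0.103 -0.1029 0.5 -0.89
-0.101 -0.1009 0.28 -2.07
-0.099 -0.0989 0.15 -1.71
-0.097 -0.0969 0.64 -0.97
-0.095 -0.0949 0.65 -0.64
-0.093 -0.0929 0.79 -1.19
-0.091 -0.0909 -0.05 -1.35
-0.089 -0.089 1.72 -0.42
-0.087 -0.0869 1.29 -1.78
-0.085 -0.0847 0.54 -1.32
-0.083 -0.0827 0.59 -1.24
-0.081 -0.0807 1.11 -0.88
-0.079 -0.0788 0.5 -0.89
-0.077 -0.0768 0.48 -1.46
-0.075 -0.0747 1.42 -1.21
-0.073 -0.0727 0.62 -1.66
-0.071 -0.0708 0.6 -1.42
-0.069 -0.0688 1.15 -1.64
-0.068 -0.068 2.92 0.45
-0.067 -0.0669 2.38 -0.78
-0.066 -0.0659 1.81 -2.39
-0.065 -0.0649 2.23 -2.01
-0.064 -0.0639 1.51 -1.16
-0.063 -0.0629 1.04 -1.4
-0.062 -0.0619 2.15 -1.45
-0.061 -0.0609 1.08 -0.84
-0.06 -0.0607 5.0 2.15
-0.059 -0.0606 8.62 4.29
12.55
```

The push stopped at TCP x = -60.7 mm with the force rising to 8.6 N. The finger half-width of 11 mm puts the end at -50, so the stone is home. Next I'll back off, check, and go above the knob.

```bash
python3 - <<'E'
from h import *; from cell import r, optics
r.sleep(.2)
r.move_linear(H(-.075,0,.034),vel=.08); r.move_linear(H(-.075,0,.17),vel=.2)
r.set_gripper(.6,35)
a=np.deg2rad(220)
r.move_to(H(.08,0,.17),down(a))
im=optics.get_image("scene"); cv2.imwrite("pics/s1.png",cv2.resize(im["pixels"][90:240,220:370],None,fx=4,fy=4,interpolation=cv2.INTER_CUBIC)[:,:,::-1])
r.move_linear(H(.08,0,.080),vel=.1)
b=[np.array(r.current_contact_force()),np.array(r.current_torque()),np.array(r.current_effort())]
print(r.current_t(),*[x.round(3) for x in b])
for _ in range(5): r.sleep(.04); print(np.array(r.current_torque()).round(3),np.array(r.current_effort())[5].round(3))
print(r.current_q(),toH(r.current_tool_pos()))
E
```

```text
16.375 [ 0.417 -0.202  1.077] [-0.004 -0.011 -0.024] [-9.0000e-03 -6.5157e+01 -2.4304e+01 -0.0000e+00 -6.0000e-03  1.0000e-03]
[ 0.013 -0.012  0.093] 0.0
[ 0.004 -0.005 -0.005] 0.0
[-0.023  0.026 -0.008] 0.0
[ 0.039 -0.045  0.017] 0.0
[-0.008  0.027 -0.006] 0.0
[-1.88101044e-01  7.24411839e-01  1.50516840e+00  3.95455707e-05
  9.11144854e-01 -2.45710645e+00] [8.02435043e-02 1.76052863e-05 8.05490870e-02]
```

View pics/s1.png

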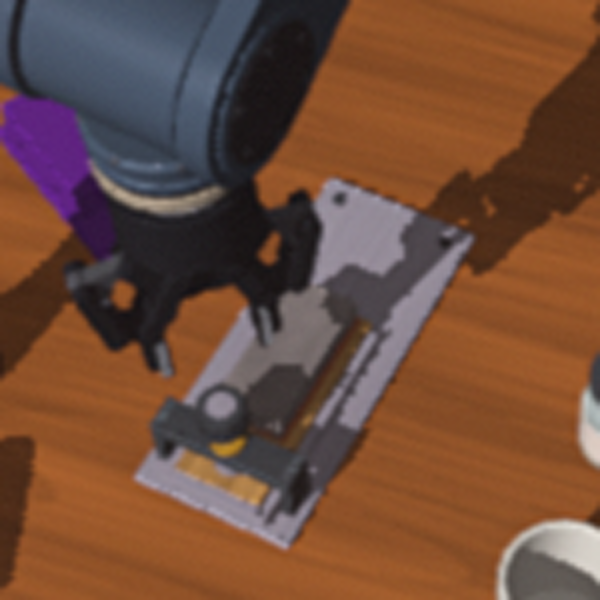

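The base is up against the stop under the bridge, and the gripper hangs over the knob at about (222,405) in the crop. Joint 6 effort is the clean torque signal, with about 0.001 of noise against 0.03 on the wrist moment. I'll grip and make a few trial steps.

```bash
cat >> h.py <<'E'
def step(r,d):
    """turn clockwise by d rad about joint 6, following the thread down"""
    q=np.array(r.current_q()); 
    import json,os
    s=json.load(open("turn.json")); s["th"]+=d; json.dump(s,open("turn.json","w"))
    j=r.inverse_kinematics(H(.08,0,.080-.0006*s["th"]),down(np.deg2rad(220)-s["th"])); r.set_joints(j)
    e=[];t=[]
    for _ in range(3): r.sleep(.02); e.append(r.current_effort()[5]); t.append(r.current_torque()[2])
    f=np.array(r.current_contact_force())
    print(f"t {r.current_t():.2f} th {s['th']:.3f} q6 {r.current_q()[5]:.3f} eff {np.mean(e):.4f} tz {np.mean(t):.3f} f {f.round(1)} pad {r.current_finger_force():.1f}")
    return np.mean(e),np.mean(t)
E
echo '{"th":0}' > turn.json
python3 - <<'E'
from h import *; from cell import r
r.set_gripper(0.0,35)
print(r.current_opening()*85,np.array(r.current_contact_force()).round(2),r.current_effort()[5],r.current_finger_force())
for d in (.1,.1,.15,.15): step(r,d)
E
```

```text
28.698939762999142 [ 3.53 -6.07  0.55] 0.007490368152502924 35.68460404872894
t 17.20 th 0.100 q6 -2.357 eff 0.2115 tz 0.035 f [ 4.2 -6.4  0.7] pad 35.6
t 17.50 th 0.200 q6 -2.257 eff 0.2132 tz 0.019 f [ 4.1 -6.5 -0.1] pad 35.6
t 17.82 th 0.350 q6 -2.107 eff 0.2494 tz 0.023 f [ 5.1 -8.  -0. ] pad 35.6
t 18.13 th 0.500 q6 -1.957 eff 0.2509 tz 0.061 f [ 4.4 -9.2 -0.9] pad 35.5
```

```bash
sed -i 's/H(.08,0,.080-.0006\*s\["th"\])/H(.08,0,.080-.0006*s["th"])+np.r_[OFF,0]/; s/range(3): r.sleep/range(N): r.sleep/' h.py; cat >> h.py <<'E'
OFF=np.array([.0009,-.0016]); N=12
E
python3 - <<'E'
from h import *; from cell import r
print(toH(r.current_tool_pos()).round(5))
for d in (.02,.15,.15,.15,.15): step(r,d)
print(toH(r.current_tool_pos()).round(5))
t=[]; 
for _ in range(15): r.sleep(.01); t.append(r.current_torque())
print(np.mean(t,0).round(4),np.std(t,0).round(4))
E
```

```text
[ 0.08154 -0.00135  0.0805 ]
t 18.58 th 0.520 q6 -1.940 eff 0.0610 tz 0.033 f [ 2.3 -5.1  5.7] pad 36.0
t 19.05 th 0.670 q6 -1.790 eff 0.0993 tz 0.031 f [ 2.3 -4.8  5.2] pad 36.0
t 19.52 th 0.820 q6 -1.640 eff 0.1006 tz 0.016 f [ 2.3 -7.3  4.7] pad 36.0
t 19.98 th 0.970 q6 -1.490 eff 0.1017 tz 0.018 f [ 0.9 -6.1  4.1] pad 36.0
t 20.45 th 1.120 q6 -1.340 eff 0.1025 tz 0.031 f [ 1.6 -8.2  5.5] pad 36.0
[ 0.08186 -0.00247  0.08005]
[-1.333  -0.223   0.0302] [0.0287 0.0219 0.0287]
```

```bash
sed -i 's/^OFF=.*/OFF=np.array([.0015,-.0030]); N=12/' h.py
python3 - <<'E'
from h import *; from cell import r
e0=None
for i in range(14):
    e,t=step(r,.02 if i==0 else .13)
    if i==1: e0=e
    if t>.065 or (e0 is not None and e>e0+.03): break
print(toH(r.current_tool_pos()).round(5))
E
```

```text
t 21.02 th 1.140 q6 -1.322 eff 0.0546 tz 0.040 f [-1.1 -1.6  7.2] pad 36.2
t 21.48 th 1.270 q6 -1.192 eff 0.0999 tz 0.028 f [-1.5 -4.1  8. ] pad 36.2
t 21.93 th 1.400 q6 -1.062 eff 0.1017 tz 0.038 f [-1.5 -4.1  8.1] pad 36.2
t 22.38 th 1.530 q6 -0.932 eff 0.1137 tz 0.053 f [-3.2 -5.2  8.8] pad 36.3
t 22.82 th 1.660 q6 -0.802 eff 0.1285 tz 0.049 f [-3.1 -6.8  9.9] pad 36.4
t 23.27 th 1.790 q6 -0.672 eff 0.1459 tz 0.069 f [-5.  -5.5  9.5] pad 36.5
[ 0.08169 -0.00355  0.07969]
```

```bash
sed -i 's/^OFF=.*/OFF=np.array([.0008,-.0040]); N=25/' h.py
python3 - <<'E'
from h import *; from cell import r
for i in range(5):
    e,t=step(r,.01 if i==0 else .07)
    if t>.12: break
print(toH(r.current_tool_pos()).round(5))
E
```

```text
t 23.94 th 1.800 q6 -0.664 eff 0.0800 tz 0.075 f [-1.5 -1.   8.5] pad 36.2
t 24.61 th 1.870 q6 -0.594 eff 0.1106 tz 0.102 f [-1.3 -2.6  9.1] pad 36.3
t 25.27 th 1.940 q6 -0.524 eff 0.1214 tz 0.123 f [-3.4 -3.   9.5] pad 36.4
[ 0.08132 -0.00399  0.07961]
```

```bash
sed -i 's/N=25/N=40/' h.py
python3 - <<'E'
from h import *; from cell import r
for i in range(4):
    e,t=step(r,.06)
    if t>.15: break
print(toH(r.current_tool_pos()).round(5))
E
```

```text
t 26.19 th 2.000 q6 -0.464 eff 0.1246 tz 0.115 f [-2.9 -3.3 10.2] pad 36.4
t 27.11 th 2.060 q6 -0.404 eff 0.1342 tz 0.123 f [-4.3 -2.6 10.1] pad 36.4
t 28.02 th 2.120 q6 -0.344 eff 0.1407 tz 0.135 f [-3.5 -2.8 10.6] pad 36.5
t 28.94 th 2.180 q6 -0.284 eff 0.1512 tz 0.146 f [-4.6 -2.9 11.6] pad 36.5
[ 0.08106 -0.00408  0.07952]
```

```bash
python3 - <<'E'
from h import *; from cell import r, optics
step(r,.05)
r.set_gripper(.6); r.sleep(.2); print(r.current_contact_force(),np.mean([r.current_torque()[2]]))
r.move_linear(np.array(r.current_tool_pos())+[0,0,.1],vel=.12)
p=H(-.16,0,.25); r.move_to(p,down(yaw+np.pi)); r.sleep(.3)
print(r.current_t())
im=optics.get_image("top"); P=cloud(im); Q=np.c_[(P[...,:2].reshape(-1,2)-O)@R2,P[...,2].ravel()]
s=Q[(abs(Q[:,1])<.02)&(Q[:,0]>-.14)&(Q[:,0]<.06)]
b=s[(s[:,2]>.038)&(s[:,2]<.052)]; print("block",np.percentile(b[:,0],[1,99]).round(4)); k=Q[(abs(Q[:,1])<.03)&(abs(Q[:,0]-.08)<.03)&(Q[:,2]>.08)]; print("knob",k.mean(0).round(4),np.percentile(k[:,2],90))
cv2.imwrite("pics/t2.png",cv2.resize(im["pixels"][150:310,330:440],None,fx=3,fy=3,interpolation=cv2.INTER_CUBIC)[:,:,::-1])
E
```

```text
t 29.86 th 2.230 q6 -0.234 eff 0.1562 tz 0.149 f [-4.9 -3.7 11.3] pad 36.6
[-0.29359237  0.09861874 -0.0461404 ] -0.0026036163209506307
32.9667
block [-0.0449  0.0529]
knob [ 0.0784 -0.0009  0.0867] 0.08863444978114807
```

View pics/t2.png

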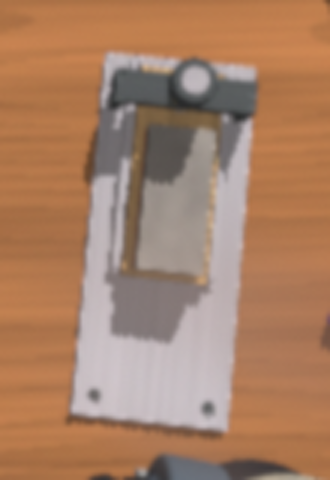

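The block now spans -45 to +53 mm, against -45 to +55 when home. The knob stands clear, and the last measured torque was 0.149 N m, inside the 0.14–0.2 window. I'm handing in.

```bash
python3 -c "
from cell import r
print(r.hand_in(), r.current_t())"
```

```text
the job is handed in; nothing more can be done
the job is handed in; nothing more can be done
```

I pushed the stone home against the end stop, turned the thumbscrew to a measured 0.149 N m (target 0.14 to 0.2), released everything and handed the job in at about 33 s; the judge's result was not shown.

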